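# Close up the return pump and hold the driver ready over its screw

## Task

The aquarium pump has been cleaned: pick up its front cover and lower it, without letting it drop, over the two locating pins on the open pump until it lies flush all round, and let go of it. Then draw the long screwdriver out of the sloping tool stand, turn it upright with its tip down, and finish while still holding it like that, steady, its tip about a centimetre above either one of the cover's two screws and touching nothing. Leave everything else on the table where it is.

Things in the scene. Friction and masses are not known exactly. Their poses are not given: they have to be found in the camera images.
- pump: Black aquarium pump, fixed, standing on its motor end. On top its open round volute, 96 mm across, white impeller inside; flat rim 95 mm above the table. Four 26 mm lugs flush with the rim, 58 mm from the axis: pins on those at own +-x, threaded holes in those at +-y. Outlet pipe with 36 mm union nut along +y, 75 mm out, at x = +30, height 74 mm. Origin: on the table under the axis.
- pump_seat (a point): Middle of the volute's rim, 95 mm above the table, on the pump's axis: the middle of the cover's underside belongs here. Axes as the pump's.
- pump_pin0 (a point): Top of the steel locating pin at the pump's +x (58 mm from the axis). The pins are 8 mm in diameter, stand 15 mm above the rim, and taper over their upper 5 mm.
- pump_pin1 (a point): Top of the other locating pin, at the pump's -x.
- cover: Grey pump cover, loose, flat on the table right side up, 75 to 210 g. Disc 96 mm across, 8 mm thick, four 26 mm ears 58 mm from the middle: those on own +-x have 10 mm through holes (for the pins), those on +-y each carry a screw. Round inlet spigot in the middle, 36 mm across, top 48 mm above the underside. Fits either way round (turned 180 degrees). Origin: middle of underside, z up.
- cover_spigot (a point): On the spigot's axis, 36 mm above the cover's underside: a good height to grip it.
- cover_screw0 (a point): Middle of the top of the screw head (12 mm across, 5 mm proud of the cover, cross recess) in the cover's ear at +y; 13 mm above the underside. Axes as the cover's.
- cover_screw1 (a point): The same on the screw head in the cover's ear at -y.
- tool_stand: White sloping tool stand, fixed, 120 x 202 mm, about 92 mm high: a block between two cheeks with three bores of 8.5 mm, 55 mm deep (right through), 60 mm apart along its y. The bores lean 40 degrees from upright, upper ends towards the stand's -x (towards the robot); draw a tool out straight along its bore. The block's sloping top is square to the bores. Origin: middle of the underside, z up.
- stand_mouth (a point): Mouth of the middle bore, on the block's upper face, 74 mm above the table. Axes as the stand's (not leaning).
- driver: Long screwdriver, loose, 63 to 126 g, in any of the three bores, black handle up: the one standing 95 mm out of the block. 7 mm steel shaft, 80 mm long, then the 95 mm handle, whose end rests on the block. Grip its 28 mm round part, 115 to 161 mm from the tip; above and below it is slimmer (20 to 24 mm). Origin: the tip's point; z from tip to handle, leaning 40 to 42 degrees in the stand.
- driver_handle (a point): Middle of the handle's 28 mm round part, 138 mm from the tip.
- short_driver: Bystander: short driver in another bore of the stand, black handle 24 mm across, reaching 42 mm out of the block. Origin 15 mm beyond its lower tip.
- pick: Bystander: thin tool with a bare metal handle of 11 mm, reaching 40 mm out of the block, in the remaining bore. Origin 15 mm beyond its lower tip.
- reagent_bottle: Bystander: black bottle with a green cap, 36 mm across, 85 mm high, behind the work. Origin under its middle.
- dropper_bottle: Bystander: black bottle with a blue cap, 30 mm across, 65 mm high, behind the work. Origin under its middle.
- vial: Bystander: small glass vial with a white cap, 24 mm across, 40 mm high, between the robot and the work. Origin under its middle.
- seal_ring: Bystander: black rubber ring, 44 mm across, 6 mm high, lying between the robot and the work. Origin under its middle.
- toothbrush: Bystander: clear toothbrush with blue bristles, about 140 mm long, 17 mm high, lying behind the work. Origin under its middle.
Things that resemble listed ones, but are neither listed nor needed, are in the scene too. There is more than one size of the cover; the job needs the middle-sized.

How it is judged:
By the outcome, as a careful person would: the job done as asked, in the order asked, and still so for the second after the job is handed in, while the arm keeps its last pose, push and grip.
It also fails if it takes over 56 s, if anything falls off the work surface, if the arm or the gripper's body presses on something with over 40 N, if the wrist force passes 120 N, or if a joint passes its speed limit or range.

## Robot

A 6-joint arm with a two-finger parallel gripper is mounted at the origin on the work surface. World frame = base frame: x ahead of the robot, y to its left, z up, the work surface at z = 0. Lengths are in m, angles in rad, forces in N, time in s.
With the tool pointing down it reaches from about 0.35 to 0.775 m from the base axis. Payload 5.5 kg.
Tool frame: the origin (TCP) lies where the fingers leave the gripper's body, on its centre line; the fingertips stand env.tip_reach ahead of it and the grasp point (between the pads) lies 54 mm ahead of it (env.tip_reach is the distance from the TCP to the fingertips, in m); z points along the fingers, y is the line along which they close (so a half turn about z gives the same grasp; the last joint's range is limited). The gripper opens to 85 mm and grips with 20 to 120 N. Pads are 22 mm wide; open, the fingers measure 114 mm over their backs; the gripper's body (76 mm by 85 mm) begins 54 mm behind the grasp point. The pads swing forward as they close: fully open they stand 13 mm farther back than shut.
Start: joints at [-1.254, 0.313, 0.046, 1.304, 0, 1.431], TCP at [0.254, -0.516, 0.304] pointing down, gripper open.
Joint ranges: [-2.76, 2.76], [-0.86, 1.69], [-1.03, 1.26], [-2.2, 2.34], [-1.47, 1.5], [-3.14, 3.14]. Speed limits (rad/s): [2.57, 2.57, 3.14, 3.14, 3.14, 3.14].

## Interface

Orientations are given as a unit quaternion [w, x, y, z].
In Python, from workcell import status, optics, hand_in, env gives the robot as it stands.
- The arm moves only by the shell command python3 -m handwheel 'ROWS' [FORCE]. ROWS is a JSON object whose one key "deltas" holds a list of rows, each a list of 5 numbers: the opening, from -1 (shut) to 1 (fully open), then the shift along the tool's x, y, z in units of 40 mm (1.0 is 40 mm), then the turn about the tool's z in units of 10 degrees (1.0 is 10 degrees). In form: {"deltas": [[jaw, x, y, z, roll], ...]}. A call has 1 to 20 rows; each row shifts and turns the commanded pose from where the row before left it, along the tool's axes as they then stand; what a row does not reach is not made up. A row lasts 1/8 s, in which the tool goes at most 62.5 mm and 10.7 degrees, less where a joint would pass 70% of its speed; a pose out of reach is approached as far as the arm can. A call is refused whole if a number of a shift passes 1 or a number of a turn 1, either way. A call with a gripper value outside its range is refused whole. The fingers move at their own pace and stop on an object; FORCE is the grip in N (left out, the last holds). Time passes only in rows, so rows that do not move let the fingers close. It gives the time, the measured TCP pose, the force, the opening and the grip force at its end, in the units of the state.
- status.get_state(): the state, without advancing time (a new reading comes with each control period).
- optics.read_camera(name): name is "scene" or "side" or "wrist"; returns a dict with "frame" (384x512x3 uint8, red, green, blue), "depth" (384x512 float32, m along the optical axis (not along the pixel's ray), 0 where there is no reading), "vfov" (degrees; the focal length in pixels is half the picture's height over the tangent of half this angle, whatever the lens; pixels are square), "cx", "cy" (the principal point, pixels), "origin" and "attitude" of the camera in the world. Camera axes: x right, y down, z forward; pixel columns grow to the right and rows downward; lengths in m; the calibration is good to about 2 mm. A picture is of the moment at which its call begins.
- hand_in(): hands the job in; it is judged then, once.
The state is a dict: "clock": time; "joint_pos": joint angles; "qvel": joint speeds; "tau": joint torques, N m; "tcp_pos": TCP position; "orientation": TCP orientation; "wrist_force": force on the tool from outside, world axes, zero at the start; "ft_torque": the same for the moment, N m; "finger_gap": finger opening in m; "grip_force": force on a finger pad.
Only numpy, scipy, OpenCV 4.12 (cv2) and the standard library are available. Lean on these libraries where they do the work, as an engineer would, in place of code of your own. Each camera call takes 0.05 s, during which the arm holds its last target. There are 200 camera calls.

## Working session

There is one attempt and no reset: what is moved stays moved. The work goes in short steps, Python scripts to look and compute and a shell command to move; the robot and the scene stay as the last step left them, time stands still between calls to the robot, and variables do not carry over. Pictures are saved under pics/ and viewed, at most 10 in all, crops included, and the job is handed in when it is done.

```bash
ls; mkdir -p pics
cat > h.py <<'E'
import numpy as np, cv2, json
from workcell import status, optics, env
from scipy.spatial.transform import Rotation as R
def q2R(q): return R.from_quat([q[1],q[2],q[3],q[0]]).as_matrix()
def cam(n):
    c=optics.read_camera(n); c['f']=192/np.tan(np.radians(c['vfov']/2))
    a=np.array(c['attitude']); c['R']=a if a.shape==(3,3) else q2R(a)
    v,u=np.mgrid[0:384,0:512]; d=c['depth']
    P=np.stack([(u-c['cx'])/c['f']*d,(v-c['cy'])/c['f']*d,d],-1)
    c['P']=P@c['R'].T+np.array(c['origin']); c['P'][d==0]=np.nan
    return c
E
python3 - <<'E'
from h import *
s=status.get_state(); print(s, env.tip_reach)
ims=[]
for n in ['scene','side']:
    c=cam(n); print(n,c['origin'],c['attitude'],c['vfov'],c['cx'],c['cy'])
    np.savez('pics/'+n+'0.npz',frame=c['frame'],P=c['P']); ims.append(c['frame'])
    cv2.imwrite(f'pics/{n}0.png',cv2.resize(c['frame'][:,:,::-1],(800,600)))
E
```

```text
pics
{'clock': 0.0, 'joint_pos': array([-1.25358136e+00,  3.14023140e-01,  4.49780513e-02,  1.30361034e+00,
        7.38573369e-06,  1.43122158e+00]), 'qvel': array([-3.51750159e-05, -4.09124025e-04, -3.21375918e-04,  1.01083780e-04,
        2.05130986e-03, -1.60179504e-03]), 'tau': array([ 3.58261068e-04, -4.80627429e+01,  2.98533082e+01,  1.94905023e-02,
       -7.54161738e-05, -1.16024020e-05]), 'tcp_pos': array([ 0.25350035, -0.51567745,  0.30299544]), 'orientation': array([-9.26211799e-04,  9.74030657e-01,  2.26414257e-01, -7.87757712e-05]), 'wrist_force': array([-0.24509035,  0.12854195, -0.0511518 ]), 'ft_torque': array([-0.03066675, -0.05626187,  0.05438447]), 'grip_force': 0.0, 'finger_gap': 0.0855959601721888} 0.0726
scene [ 1.0312236  -0.92212307  0.85970858] [-0.43424419  0.86630981  0.22223277 -0.1074797 ] 43.9909540860975 248.818153433419 196.56784327769168
side [0.32248945 0.67026065 0.68807531] [ 0.07343192 -0.13900446  0.88907731 -0.42991517] 51.84188596579684 252.46031988785168 191.96524597822
```

View pics/scene0.png

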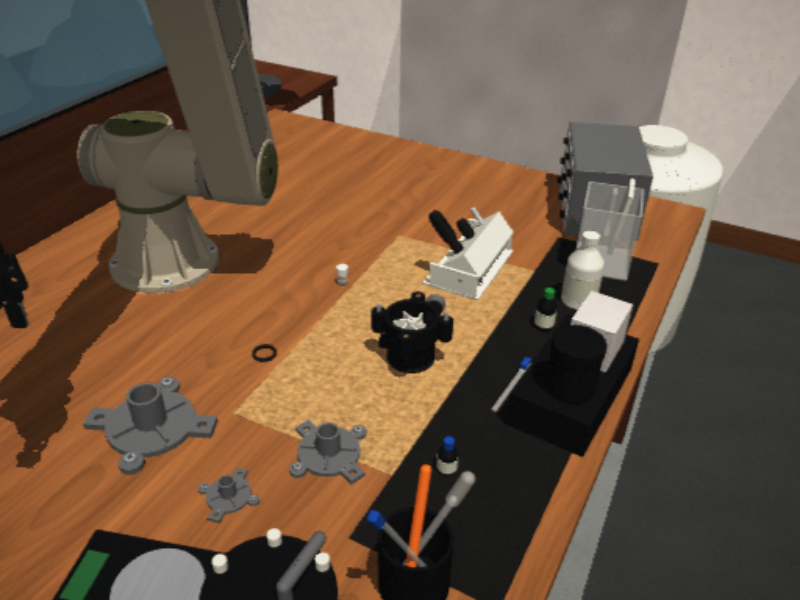

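View pics/side0.png

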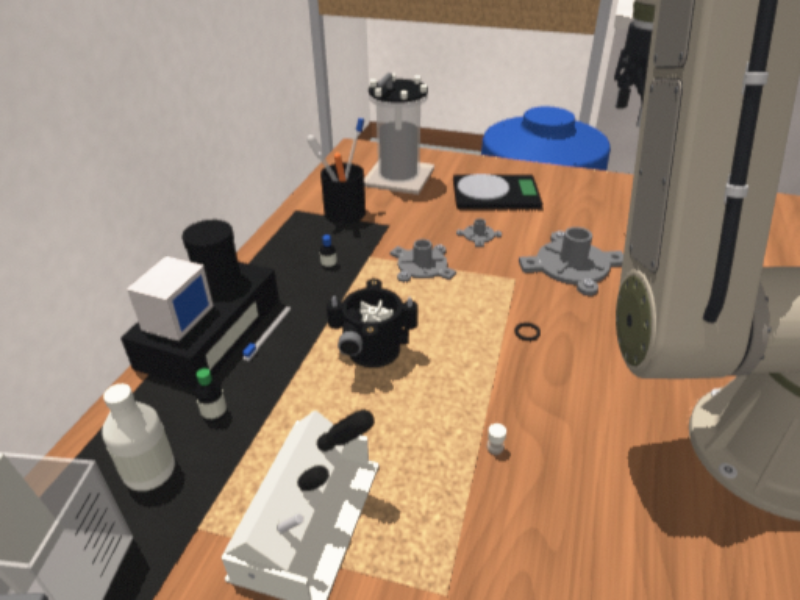

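In the scene view there are three candidate covers: large (148,415), small (228,492) and middle (330,448). The middle one should be the target. The pump is at (412,335) and the stand at (470,255), with the long black driver at (440,225), the short one at (465,230) and the pick at (478,215). Next I measure.

```bash
cat > m.py <<'E'
from h import *
import sys
for n in ['scene','side']:
    z=np.load(f'pics/{n}0.npz'); P=z['P']; 
    box={'scene':{'cover':(280,410,380,490),'big':(70,360,225,480),'small':(190,465,265,525),'pump':(365,285,460,375),'stand':(415,200,520,300)},
         'side':{'cover':(385,232,460,285),'big':(515,225,628,300),'pump':(325,275,420,370),'stand':(220,405,390,600)}}[n]
    for k,(a,b,c_,d) in box.items():
        Q=P[int(b*.64):int(d*.64),int(a*.64):int(c_*.64)].reshape(-1,3); Q=Q[np.isfinite(Q).all(1)]
        print(n,k,'z hist',np.histogram(Q[:,2],bins=np.arange(-.01,.17,.01))[0])
        if k in('cover','big','small'):
            T=Q[(Q[:,2]>.005)]
            hull=T[:,:2].astype(np.float32); (c,r)=cv2.minEnclosingCircle(hull); print('  circ',c,r,'maxz',T[:,2].max())
            S=T[T[:,2]>(.044 if k=='cover' else T[:,2].max()-.004)]; print('  spigot top', cv2.minEnclosingCircle(S[:,:2].astype(np.float32)),len(S))
            S=T[(T[:,2]>.0105)&(T[:,2]<.0155)];S=S[np.hypot(*(S[:,:2]-c).T)>.045]; print('  screws?'); 
            ang=np.degrees(np.arctan2(*(S[:,:2]-c).T[::-1]));
            print(np.histogram(ang,bins=np.arange(-180,181,15))[0])
        if k=='pump':
            T=Q[(Q[:,2]>.090)&(Q[:,2]<.099)]; print('  rim',cv2.minEnclosingCircle(T[:,:2].astype(np.float32)),len(T))
            S=Q[Q[:,2]>.1005]; print('  pins',S.round(4).tolist()[:40])
        if k=='stand':
            S=Q[Q[:,2]>.10]; print(' hi',S[np.argsort(-S[:,2])][:25:3].round(3).tolist())
E
python3 m.py
```

```text
scene cover z hist [ 832 1964  194   66   81  106    2    0    0    0    0    0    0    0
    0    0    0]
  circ (0.5748147368431091, -0.2735985517501831) 0.08281981945037842 maxz 0.05115028901687091
  spigot top ((0.5830860733985901, -0.2821859121322632), 0.019041555002331734) 84
  screws?
[ 0  0  0  0  2 16  0  2  4  3  2  0  4  1  0 10  5  0  0  0  0  0  0  0]
scene big z hist [2658 2924 1497   91   86  112  113  170   30    0    0    0    0    0
    0    0    0]
  circ (0.31179919838905334, -0.3896591365337372) 0.18333309888839722 maxz 0.07212595652030707
  spigot top ((0.3083462715148926, -0.3698689341545105), 0.027687465772032738) 71
  screws?
[76 53 17  9 10  8 18 29 41  8 15 20 26 60 95 57 48 35 54 49  3  0 21 53]
scene small z hist [ 618 1108   50   57   34    0    0    0    0    0    0    0    0    0
    0    0    0]
  circ (0.5011686682701111, -0.42222708463668823) 0.04748466610908508 maxz 0.03460149315468919
  spigot top ((0.501176118850708, -0.4215009808540344), 0.01264982670545578) 26
  screws?
[0 0 0 0 0 0 0 0 0 0 0 0 0 0 0 0 0 0 0 0 0 0 0 0]
scene pump z hist [715 98
[... 2377 characters left out ...]
, 0.1047], [0.5362, -0.037, 0.1077], [0.5349, -0.0407, 0.1052], [0.6511, -0.0033, 0.1031], [0.6479, -0.0023, 0.1047], [0.6458, -0.0033, 0.1044], [0.6438, -0.0045, 0.1039], [0.5386, -0.0365, 0.1045], [0.5356, -0.0349, 0.1064], [0.5336, -0.0366, 0.1056], [0.6479, -0.0016, 0.1021], [0.6455, -0.0022, 0.1022], [0.5382, -0.0352, 0.1025], [0.5357, -0.0352, 0.1031], [0.5337, -0.037, 0.1022]]
side stand z hist [1505 6871  203  208  189  200  772  730  805 1112  373  213   76   82
   92  132    0]
 hi [[0.513, 0.231, 0.15], [0.511, 0.23, 0.149], [0.51, 0.234, 0.149], [0.514, 0.238, 0.149], [0.515, 0.235, 0.149], [0.507, 0.23, 0.148], [0.513, 0.234, 0.148], [0.513, 0.236, 0.148], [0.518, 0.233, 0.148]]
```

```bash
python3 -m handwheel '{"deltas": [[1,1,-0.16,0,0],[1,1,-0.16,0,0],[1,1,-0.16,0,0],[1,1,-0.16,0,0],[1,1,-0.16,0,0],[1,1,-0.16,0,0],[1,1,-0.16,0,0],[1,1,-0.16,0,0],[1,1,-0.16,0,0],[1,1,-0.16,0,0],[1,0,0,0,0],[1,0,0,0,0]]}'
python3 - <<'E'
from h import *
s=status.get_state(); print(s['tcp_pos'],s['orientation'],s['joint_pos'])
c=cam('wrist'); print(c['origin'],c['R'])
np.savez('pics/w1.npz',frame=c['frame'],P=c['P'])
cv2.imwrite('pics/w1.png',c['frame'][:,:,::-1])
P=c['P']; Q=P.reshape(-1,3); Q=Q[np.isfinite(Q).all(1)]; Q=Q[np.hypot(Q[:,0]-.584,Q[:,1]+.2805)<.085]
S=Q[(Q[:,2]>.044)&(Q[:,2]<.056)];print('spig',cv2.minEnclosingCircle(S[:,:2].astype(np.float32)),len(S),np.median(S[:,2]))
T=Q[(Q[:,2]>.005)&(Q[:,2]<.02)];print(cv2.minEnclosingCircle(T[:,:2].astype(np.float32)))
c0=S[:,:2].mean(0)
d=T[:,:2]-np.array([.584,-.2805]); r=np.hypot(*d.T); a=np.degrees(np.arctan2(d[:,1],d[:,0]))
print(np.histogram(a[r>.056],bins=np.arange(-180,181,10))[0])
E
```

```text
clock: 1.6
tcp_pos: [0.584, -0.2821, 0.3033]
orientation: [-0.0, 0.974, 0.227, -0.001]
wrist_force: [0.4, 0.2, -0.6]
finger_gap: 0.0856
grip_force: 0.0
[ 0.58404441 -0.28214661  0.30325608] [-3.18108335e-04  9.73991495e-01  2.26583535e-01 -6.07412063e-04] [-5.73529439e-01  4.63272076e-01  2.66112832e-01  1.37493895e+00
 -4.30937299e-04  2.11092629e+00]
[ 0.64452519 -0.25166144  0.37257584] [[ 0.44069146 -0.86459141 -0.24139747]
 [-0.89765764 -0.42485898 -0.11707094]
 [-0.00134135  0.26828445 -0.96333881]]
spig ((0.5832918882369995, -0.2812463939189911), 0.017998771741986275) 429 0.04715851984013908
((0.5827711820602417, -0.2810508608818054), 0.07205219566822052)
[  0   0   0   0   0  21 107 106   7   0   0   0   0   0  49 117 132  10
   0   0   0   0   0  16 126 111  15   0   0   0   0   0  21 121 114  26]
```

View pics/w1.png

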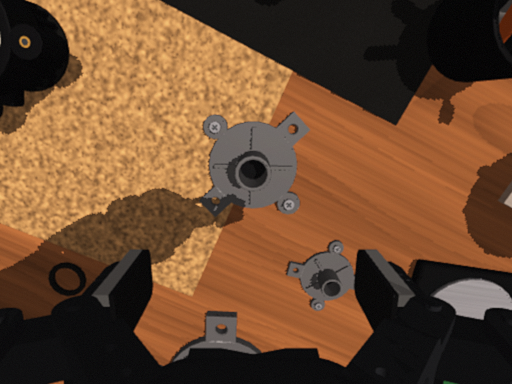

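Run:
```python
from h import *
z=np.load('pics/w1.npz');cv2.imwrite('pics/w1c.png',cv2.resize(z['frame'][100:230,190:320,::-1],(520,520),interpolation=cv2.INTER_CUBIC))
P=z['P'];Q=P.reshape(-1,3);c=np.array([.5830,-.2812])
d=Q[:,:2]-c;r=np.hypot(*d.T);m=(r>.052)&(r<.08)&(Q[:,2]>.005)&(Q[:,2]<.016)
d=d[m];a=np.degrees(np.arctan2(d[:,1],d[:,0]))
for k in(-110,-20,70,160):
    s=abs((a-k+180)%360-180)<25; x=d[s]; mm=x.mean(0);print(k,np.degrees(np.arctan2(mm[1],mm[0])),np.hypot(*mm),(c+mm).round(4), Q[m][s][:,2].max())
```

```text
-110 -110.09490614608177 0.05948550616952276 [ 0.5626 -0.3371] 0.014357282903857738
-20 -20.368048121683366 0.06182118451719974 [ 0.641  -0.3027] 0.009473152845895172
70 69.00388671569993 0.06018141457582649 [ 0.6046 -0.225 ] 0.014357472143257777
160 159.23348344301388 0.061711383220612225 [ 0.5253 -0.2593] 0.009504582968162478
```

View pics/w1c.png

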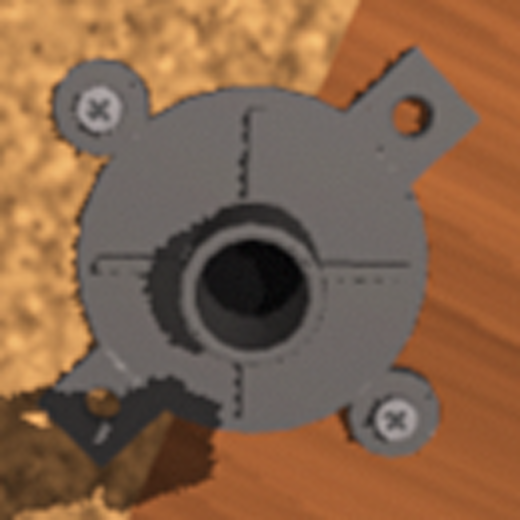

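The crop shows the middle cover, with screws at crop (98,108) and (396,420) and holes at (413,117) and (103,402). Next: descend and grip.

```bash
python3 -m handwheel '{"deltas": [[1,0,-0.03,0.9,0],[1,0,0,0.9,0],[1,0,0,0.9,0],[1,0,0,0.9,0],[1,0,0,0.9,0],[1,0,0,0.4,0],[1,0,0,0.4,0],[1,0,0,0,0],[1,0,0,0,0],[-1,0,0,0,0],[-1,0,0,0,0],[-1,0,0,0,0],[-1,0,0,0,0],[-1,0,0,0,0],[-1,0,0,0,0],[-1,0,0,0,0]]}' 60
```

```text
clock: 3.65
tcp_pos: [0.5843, -0.2814, 0.0927]
orientation: [0.001, 0.974, 0.226, 0.001]
wrist_force: [-0.7, 0.9, 5.0]
finger_gap: 0.0342
grip_force: 60.2
```

```bash
python3 -m handwheel '{"deltas": [[-1,0,0,-0.3,0],[-1,0,0,-0.5,0],[-1,0,0,-0.8,0],[-1,0,0,-0.8,0],[-1,0,0,-0.8,0],[-1,0,0,-0.8,-0.9],[-1,0,0,0,-0.9],[-1,0,0,0,-0.9],[-1,0,0,0,-1],[-1,0,0,0,0],[-1,0,0,0,0],[-1,0,0,0,0]]}' 60
python3 - <<'E'
from h import *
s=status.get_state(); print(s['tcp_pos'],s['orientation'],s['wrist_force'])
c=cam('wrist');np.savez('pics/w2.npz',frame=c['frame'],P=c['P'])
im=c['frame'][:,:,::-1].copy()
cv2.imwrite('pics/w2.png',im)
E
```

```text
clock: 5.15
tcp_pos: [0.5838, -0.2811, 0.2519]
orientation: [-0.0, 0.852, 0.523, -0.0]
wrist_force: [0.5, 0.3, -1.1]
finger_gap: 0.0344
grip_force: 59.8
[ 0.58375849 -0.2811053   0.25185221] [-9.20488839e-05  8.52273864e-01  5.23095825e-01 -9.75352432e-05] [ 0.48004591  0.28334285 -1.14713694]
```

View pics/w2.png

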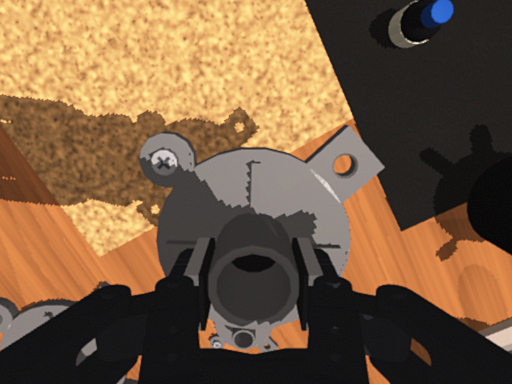

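Run:
```python
from h import *
z=np.load('pics/w2.npz');P=z['P'];Q=P.reshape(-1,3)
c0=np.array([.5836,-.2811]);d=Q[:,:2]-c0;r=np.hypot(*d.T)
h=Q[:,2];m=(r>.022)&(r<.075)&(h>.13)&(h<.19)
print(np.histogram(h[m],bins=np.arange(.13,.19,.004)))
zt=np.median(h[m]);mm=m&(abs(h-zt)<.004);A=np.c_[Q[mm][:,:2]-c0,np.ones(mm.sum())];s=np.linalg.lstsq(A,h[mm],rcond=None)[0];print('plane slope,z',s)
for k in ((345,163),(165,160)):
    u,v=k; w=P[v-22:v+23,u-22:u+23].reshape(-1,3); w=w[abs(w[:,2]-zt)<.007]; print(k,w.mean(0),w[:,2].max())
# ears
for a0 in (16,106):
    a=np.degrees(np.arctan2(d[:,1],d[:,0]));e=m&(r>.052)&(abs((a-a0+180)%360-180)<25);x=Q[e].mean(0);print(a0,x,np.degrees(np.arctan2(*(x[:2]-c0)[::-1])),np.hypot(*(x[:2]-c0)),e.sum())
c=cam('wrist');t=status.get_state()['tcp_pos']
for t2 in ([.585,-.2,.25],[.585,-.17,.25],[.52,-.17,.25],[.585,-.15,.25],[.585,-.15,.30]):
    for p in ([.536,-.039,.11],[.647,-.006,.11]):
        q=c['R'].T@(np.array(p)-(np.array(c['origin'])+np.array(t2)-t)); print(t2,(q[:2]/q[2]*c['f']+[c['cx'],c['cy']]).round())
```

```text
(array([    0,     0,     0,     0,     0,     0,     5,   249,  3400,
       13856,  1255,     0,     0,    51]), array([0.13 , 0.134, 0.138, 0.142, 0.146, 0.15 , 0.154, 0.158, 0.162,
       0.166, 0.17 , 0.174, 0.178, 0.182, 0.186]))
plane slope,z [-0.00406441 -0.00286283  0.16669338]
(345, 163) [ 0.63946888 -0.26359815  0.16619447] 0.1684318485809027
(165, 160) [ 0.5671773  -0.22481079  0.1680242 ] 0.17352636306355237
16 [ 0.64229707 -0.26270598  0.16593332] 17.39953162921102 0.061511671455332075 2279
106 [ 0.56758345 -0.22311375  0.16777225] 105.44083557440526 0.060157587014962294 2037
[0.585, -0.2, 0.25] [43.  2.]
[0.585, -0.2, 0.25] [ 188. -181.]
[0.585, -0.17, 0.25] [74. 54.]
[0.585, -0.17, 0.25] [ 217. -115.]
[0.52, -0.17, 0.25] [172.  -4.]
[0.52, -0.17, 0.25] [ 335. -188.]
[0.585, -0.15, 0.25] [94. 86.]
[0.585, -0.15, 0.25] [235. -73.]
[0.585, -0.15, 0.3] [125.  89.]
[0.585, -0.15, 0.3] [239. -36.]
```

```bash
python3 -m handwheel '{"deltas": [[-1,0.4,-0.18,0,-0.03],[-1,0.8,-0.38,0,0],[-1,0.85,-0.4,0,0],[-1,0.85,-0.4,0,0],[-1,0.85,-0.4,0,0],[-1,0.85,-0.4,0,0],[-1,0.8,-0.38,0,0],[-1,0.435,-0.204,0,0],[-1,0,0,0.3,0],[-1,0,0,0.3,0],[-1,0,0,0.2,0],[-1,0,0,0,0],[-1,0,0,0,0]]}' 60
python3 - <<'E'
from h import *
s=status.get_state(); print(s['tcp_pos'],s['orientation'],s['wrist_force'])
for n in ('scene','side'):
    c=cam(n);np.savez('pics/%s3.npz'%n,frame=c['frame'],P=c['P'])
    P=c['P'];h=P[...,2]
    t=np.array([.592,-.0225]);r=np.hypot(P[...,0]-t[0],P[...,1]-t[1])
    for nm,lo,hi,rl in (('pins',.099,.113,.05),('ears',.124,.150,.05)):
        m=(h>lo)&(h<hi)&(r>rl)&(r<.08);Q=P[m];a=np.degrees(np.arctan2(Q[:,1]-t[1],Q[:,0]-t[0]))
        for k in (17,107,197,287):
            e=abs((a-k+180)%360-180)<28
            if e.sum()>2: print(n,nm,k,Q[e].mean(0).round(4),Q[e].min(0).round(4),Q[e].max(0).round(4),e.sum())
a=np.load('pics/scene3.npz')['frame'][150:270,210:330];b=np.load('pics/side3.npz')['frame'][150:270,180:300]
cv2.imwrite('pics/hov.png',cv2.resize(np.hstack([a,b])[:,:,::-1],(800,400),interpolation=cv2.INTER_CUBIC))
E
```

```text
clock: 6.88
tcp_pos: [0.5901, -0.0239, 0.2199]
orientation: [0.0, 0.851, 0.526, 0.0]
wrist_force: [-0.3, -0.1, -0.7]
finger_gap: 0.0343
grip_force: 59.8
[ 0.59011046 -0.023941    0.21991978] [7.57658310e-05 8.50733912e-01 5.25596618e-01 3.36800024e-06] [-0.26347663 -0.09691598 -0.74265444]
scene pins 17 [ 0.6465 -0.0086  0.1057] [ 0.6427 -0.0123  0.0996] [ 0.6497 -0.0056  0.1108] 11
scene pins 197 [ 0.5364 -0.0414  0.1049] [ 0.533  -0.0437  0.0991] [ 0.5398 -0.0367  0.1119] 12
scene ears 17 [ 0.649  -0.0094  0.1325] [ 0.6364 -0.0242  0.1255] [0.6599 0.0072 0.1372] 63
scene ears 197 [ 0.5346 -0.0443  0.1333] [ 0.5198 -0.0582  0.1259] [ 0.555  -0.0185  0.1377] 81
scene ears 287 [ 0.6064 -0.0827  0.1345] [ 0.583  -0.0958  0.1254] [ 0.6254 -0.0607  0.1423] 78
side pins 17 [ 0.6477 -0.0048  0.1047] [ 0.6439 -0.0079  0.0991] [ 0.6521 -0.0019  0.1106] 16
side pins 197 [ 0.5364 -0.0375  0.1063] [ 0.5341 -0.0414  0.1012] [ 0.5386 -0.035   0.1118] 13
side ears 17 [ 0.6482 -0.0029  0.1339] [ 0.6361 -0.0202  0.1278] [0.6611 0.0079 0.1372] 79
side ears 107 [0.5733 0.0362 0.1351] [0.562  0.0214 0.1281] [0.5867 0.0454 0.1432] 88
side ears 197 [ 0.5332 -0.0385  0.1341] [ 0.5203 -0.0565  0.1271] [ 0.5471 -0.0229  0.1382] 90
```

View pics/hov.png

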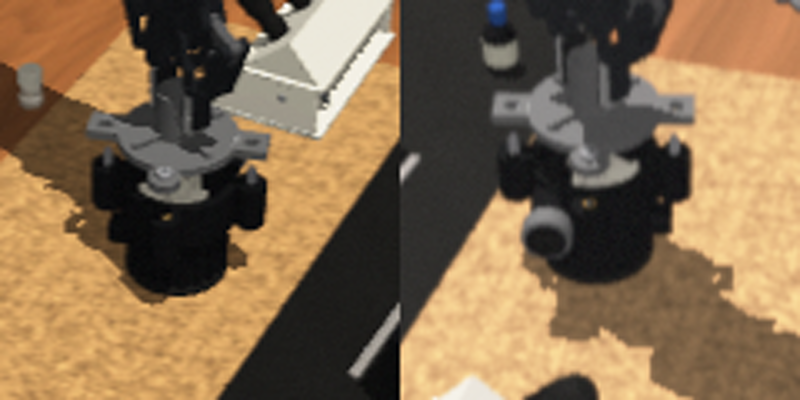

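```bash
python3 -m handwheel '{"deltas": [[-1,0.03,0.022,0.2,0],[-1,0,0,0.15,0],[-1,0,0,0.1,0],[-1,0,0,0.1,0],[-1,0,0,0.05,0],[-1,0,0,0,0],[-1,0,0,0,0]]}' 60
```

```text
clock: 7.85
tcp_pos: [0.5914, -0.0226, 0.1961]
orientation: [0.0, 0.85, 0.526, 0.0]
wrist_force: [-0.2, 0.1, -1.0]
finger_gap: 0.0346
grip_force: 59.8
```

```bash
python3 -m handwheel '{"deltas": [[-1,0,0,0.06,0],[-1,0,0,0.05,0],[-1,0,0,0.04,0],[-1,0,0,0.03,0],[-1,0,0,0,0],[-1,0,0,0,0]]}' 60
```

```text
clock: 8.6
tcp_pos: [0.5913, -0.0226, 0.1887]
orientation: [0.0, 0.85, 0.526, -0.0]
wrist_force: [0.2, 0.1, -0.8]
finger_gap: 0.0342
grip_force: 59.8
```

```bash
python3 -m handwheel '{"deltas": [[-1,0,0,0.03,0],[-1,0,0,0.02,0],[-1,0,0,0,0],[-1,0,0,0,0]]}' 60
```

```text
clock: 9.1
tcp_pos: [0.5914, -0.0226, 0.1877]
orientation: [0.0, 0.85, 0.526, 0.0]
wrist_force: [-2.2, 0.1, 5.3]
finger_gap: 0.0344
grip_force: 60.4
```

```bash
python3 -m handwheel '{"deltas": [[-0.1,0,0,0,0],[0.2,0,0,0,0],[0.5,0,0,0,0],[1,0,0,0,0],[1,0,0,0,0],[1,0,0,0,0],[1,0,0,-0.3,0],[1,0,0,-0.6,0],[1,0,0,-1,0],[1,0,0,-1,0],[1,0,0,-1,0],[1,0,0,-1,0],[1,0,0,0,0],[1,0,0,0,0]]}' 20
python3 - <<'E'
from h import *
for n in ('scene','side','wrist'):
    c=cam(n);np.savez('pics/%s4.npz'%n,frame=c['frame'],P=c['P'])
    P=c['P'];h=P[...,2];t=np.array([.5917,-.0230]);r=np.hypot(P[...,0]-t[0],P[...,1]-t[1])
    m=(r>.022)&(r<.07)&(h>.098)&(h<.107);Q=P[m];A=np.c_[Q[:,:2]-t,np.ones(len(Q))];s=np.linalg.lstsq(A,Q[:,2],rcond=None)[0];print(n,'plane',s,len(Q))
    m=(r<.03)&(h>.138)&(h<.15);print(' spigot',cv2.minEnclosingCircle(P[m][:,:2].astype(np.float32)))
    Q=P[(r>.045)&(r<.075)&(h>.104)&(h<.117)];print(' hi',len(Q));a=np.degrees(np.arctan2(Q[:,1]-t[1],Q[:,0]-t[0]))
    for k in(17,107,197,287):
        e=abs((a-k+180)%360-180)<15
        if e.sum()>2:print(k,Q[e].mean(0),Q[e][:,2].max(),e.sum())
a=np.load('pics/wrist4.npz')['frame']
cv2.imwrite('pics/seat.png',a[:,:,::-1])
# stand
P=np.load('pics/side4.npz')['P'];Q=P.reshape(-1,3);Q=Q[np.isfinite(Q).all(1)]
P2=np.load('pics/scene4.npz')['P'].reshape(-1,3);
for nm,q in(('side',Q),('scene',P2)):
    m=(q[:,2]>.098)&(q[:,0]>.45)&(q[:,0]<.65)&(q[:,1]>.13)&(q[:,1]<.28);d=q[m]
    if len(d)>5:
        c0=d.mean(0);v=np.linalg.svd(d-c0)[2][0];v*=np.sign(v[2]);print(nm,'driver',c0,v,'lean',np.degrees(np.arccos(v[2])),'az',np.degrees(np.arctan2(v[1],v[0])),d.min(0),d.max(0))
E
```

```text
clock: 10.85
tcp_pos: [0.5912, -0.0226, 0.3829]
orientation: [0.0, 0.85, 0.526, 0.0]
wrist_force: [0.9, -0.5, -1.3]
finger_gap: 0.0855
grip_force: 0.0
scene plane [-0.00463122  0.00037532  0.10244297] 589
 spigot ((0.5894514322280884, -0.02358478121459484), 0.020166395232081413)
 hi 58
17 [ 0.64884189 -0.00694592  0.10666858] 0.1112463678999791 14
197 [ 0.53572442 -0.04127974  0.10638744] 0.11391955770393403 14
287 [ 0.60961676 -0.0810976   0.10612395] 0.1098257934121003 19
side plane [ 0.00266584 -0.00354167  0.10289007] 725
 spigot ((0.592983603477478, -0.022884033620357513), 0.01860787719488144)
 hi 66
17 [ 0.6472025  -0.00430526  0.10559284] 0.1105503396988704 24
107 [0.57513338 0.03288254 0.10636654] 0.10967896633804664 28
197 [ 0.53716976 -0.03917181  0.10705418] 0.11099809457763588 10
wrist plane [0.00034808 0.00016105 0.10257778] 6527
 spigot ((0.5909987092018127, -0.02291031926870346), 0.017959119752049446)
 hi 337
17 [ 0.6467895  -0.00532011  0.10682966] 0.11111320253138146 60
107 [0.57467985 0.0325533  0.10710767] 0.10941409975097671 125
197 [ 0.53563084 -0.03894622  0.10710669] 0.11152068358510198 47
287 [ 0.6079034  -0.07776685  0.10720801] 0.10936706505111543 99
side driver [0.52381591 0.23891688 0.12884187] [-0.72299734 -0.12227907  0.67994314] lean 47.1608001101373 az -170.40052238151108 [0.49833501 0.22233626 0.09812485] [0.55818724 0.2460687  0.15022868]
scene driver [0.52847288 0.22375694 0.12355707] [-0.70509626 -0.07338794  0.70530382] lean 45.14590596542061 az -174.05792723674878 [0.49821858 0.21232719 0.09813879] [0.55672093 0.27923695 0.14937548]
```

View pics/seat.png

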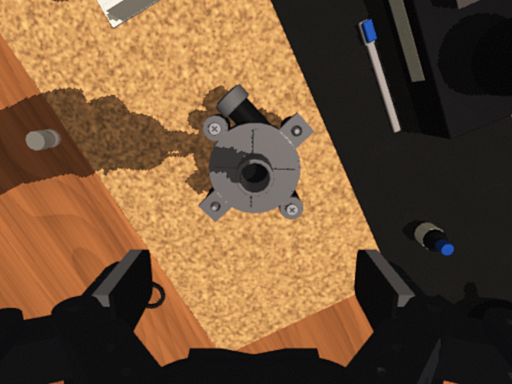

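The cover is seated flush: its top plane is level at z 0.1026, and the screws are at (215,128) and (292,209). Next I move over to the stand and turn the tool.

```bash
python3 -m handwheel '{"deltas": [[1,0.88,-0.68,0,0],[1,0.88,-0.68,0,0],[1,0.88,-0.68,0,0],[1,0.88,-0.68,0,0],[1,0.88,-0.68,0,0],[1,0.88,-0.68,0,-1],[1,0,0,0,-1],[1,0,0,0,-1],[1,0,0,0,-1],[1,0,0,0,-1],[1,0,0,0,-1],[1,0,0,0,-1],[1,0,0,0,-1],[1,0,0,0,-1],[1,0,0,0,-1],[0.3,0,0,0,-1],[0.3,0,0,0,-1],[0.3,0,0,0,-0.46],[0.3,0,0,0,0]]}' 20
cat > st.py <<'E'
from h import *
s=status.get_state(); print(s['tcp_pos'],s['orientation'],s['joint_pos'],s['finger_gap'])
c=cam('wrist');np.savez('pics/w5.npz',frame=c['frame'],P=c['P']);cv2.imwrite('pics/w5.png',c['frame'][:,:,::-1])
E
python3 st.py
```

```text
clock: 13.38
tcp_pos: [0.5393, 0.2392, 0.3816]
orientation: [-0.001, -0.07, 0.998, -0.0]
wrist_force: [0.7, -0.5, -0.3]
finger_gap: 0.0554
grip_force: 0.0
[0.53932114 0.23919733 0.38161446] [-9.68828814e-04 -6.99197159e-02  9.97552123e-01 -2.37946819e-04] [ 2.81455624e-01  3.40064421e-01  2.72209004e-01  1.50493529e+00
 -5.85655647e-05  1.41501989e-01] 0.05541718855918649
```

View pics/w5.png

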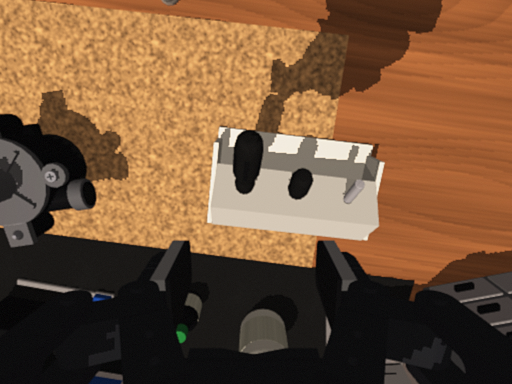

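The long driver is at (247,160), the short one at (300,183) and the pick at (354,190). Next I measure the axis and the stand's geometry.

Run:
```python
from h import *
z=np.load('pics/w5.npz');P=z['P'];F=z['frame'].astype(int)
Q=P[120:250,200:390].reshape(-1,3);g=F[120:250,200:390].reshape(-1,3);br=g.sum(1)
W=Q[(br>330)&(g.max(1)-g.min(1)<45)&(Q[:,2]>.02)]
rect=cv2.minAreaRect(W[:,:2].astype(np.float32));print('white rect',rect, W[:,2].max())
# block sloping top plane (below driver: use points between the tools)
p=P[190:197,255:290].reshape(-1,3);p=np.vstack([p,P[190:200,310:340].reshape(-1,3)])
A=np.c_[p[:,:2],np.ones(len(p))];s=np.linalg.lstsq(A,p[:,2],rcond=None)[0];n=np.array([-s[0],-s[1],1]);n/=np.linalg.norm(n);print('plane',n,'lean',np.degrees(np.arccos(n[2])),'az',np.degrees(np.arctan2(n[1],n[0])),p.mean(0))
def top(lo,hi):
    w=Q[(br<150)&(Q[:,2]>lo)&(Q[:,2]<hi)];return w
D=Q[(br<170)&(Q[:,2]>.092)&(Q[:,1]<.27)]
c0=D.mean(0);v=np.linalg.svd(D-c0)[2][0];v*=np.sign(v[2]);print('driver',len(D),c0,v,D.min(0),D.max(0))
for h in np.arange(.09,.16,.008):
    d=D[abs(D[:,2]-h)<.004]
    if len(d)>3:print(round(h,3),d.mean(0).round(4),'y',d[:,1].min().round(4),d[:,1].max().round(4),'x',d[:,0].min().round(4),d[:,0].max().round(4))
# profile along driver column and cheek
for u in (214,216,219,222,226,247,270):
    print(u,[tuple((P[v,u]*1000).round().astype(int)) for v in range(124,232,9)])
```

```text
white rect ((0.5708609223365784, 0.2930421829223633), (0.10234759002923965, 0.20111984014511108), 1.2270232439041138) 0.11644744133564439
 ** On entry to DLASCL parameter number  4 had an illegal value
 ** On entry to DLASCL parameter number  4 had an illegal valueTraceback (most recent call last):
  File "<stdin>", line 8, in <module>
    x, resids, rank, s = _umath_linalg.lstsq(a, b, rcond,
                         ~~~~~~~~~~~~~~~~~~~^^^^^^^^^^^^^
                                             signature=signature)
                                             ^^^^^^^^^^^^^^^^^^^^
    raise LinAlgError("SVD did not converge in Linear Least Squares")
numpy.linalg.LinAlgError: SVD did not converge in Linear Least Squares
```

```bash
cat > dr.py <<'E'
from h import *
z=np.load('pics/w5.npz');P=z['P'];F=z['frame'].astype(int)
Q=P[120:250,200:390].reshape(-1,3);g=F[120:250,200:390].reshape(-1,3);br=g.sum(1)
ok=np.isfinite(Q).all(1);Q=Q[ok];br=br[ok]
p=np.vstack([P[165:205,264:284].reshape(-1,3),P[165:205,318:338].reshape(-1,3)]);p=p[np.isfinite(p).all(1)]
for i in range(3):
    s=np.linalg.lstsq(np.c_[p[:,:2],np.ones(len(p))],p[:,2],rcond=None)[0];e=p[:,2]-p[:,:2]@s[:2]-s[2];print(e.std(),len(p));p=p[abs(e)<max(.002,1.5*e.std())]
n=np.array([-s[0],-s[1],1]);n/=np.linalg.norm(n);print('plane',n,'lean',np.degrees(np.arccos(n[2])),'az',np.degrees(np.arctan2(n[1],n[0])),p.mean(0))
D=Q[(br<170)&(Q[:,2]>.092)&(Q[:,1]<.27)]
c0=D.mean(0);v=np.linalg.svd(D-c0)[2][0];v*=np.sign(v[2]);print('driver',len(D),c0,v,D.min(0),D.max(0))
for h in np.arange(.09,.16,.008):
    d=D[abs(D[:,2]-h)<.004]
    if len(d)>3:print(round(h,3),d.mean(0).round(4),'y',d[:,1].min().round(4),d[:,1].max().round(4),'x',d[:,0].min().round(4),d[:,0].max().round(4))
for u in (214,216,219,222,226,247,270):
    print(u,[tuple(np.nan_to_num(P[v,u]*1000).round().astype(int).tolist()) for v in range(124,232,9)])
E
python3 dr.py
```

```text
0.018226662160684227 1596
0.011939504869816972 1390
0.0009051422629930489 1255
plane [-0.64051715 -0.0136671   0.76782224] lean 39.841271438079055 az -178.77763120330007 [0.55997763 0.2947067  0.06909001]
driver 1447 [0.52331743 0.23387247 0.14302576] [-0.10149203  0.16449487  0.9811426 ] [0.496611   0.21845062 0.09201866] [0.56349664 0.26820531 0.32602117]
0.09 [0.56   0.2337 0.093 ] y 0.2244 0.2411 x 0.5545 0.5635
0.098 [0.5572 0.2333 0.0969] y 0.2257 0.24 x 0.5542 0.5618
0.106 [0.55   0.2314 0.1077] y 0.2194 0.2436 x 0.5407 0.554
0.114 [0.5443 0.2321 0.1143] y 0.2189 0.2451 x 0.5345 0.5511
0.122 [0.5373 0.2322 0.1221] y 0.2188 0.2454 x 0.5276 0.5451
0.13 [0.5295 0.2323 0.1302] y 0.2186 0.2452 x 0.497 0.5375
0.138 [0.5147 0.2315 0.1386] y 0.2185 0.2449 x 0.4966 0.5315
0.146 [0.51   0.232  0.1455] y 0.2205 0.2433 x 0.4992 0.5231
214 [(506, 184, 1), (517, 185, 1), (0, 0, 0), (532, 193, 55), (543, 194, 55), (554, 195, 54), (564, 196, 55), (570, 199, 76), (579, 201, 83), (587, 203, 89), (602, 203, 76), (622, 202, 53)]
216 [(506, 187, 0), (517, 188, 0), (522, 194, 55), (532, 195, 55), (
[... 400 characters left out ...]
), (551, 205, 60), (560, 207, 67), (569, 208, 76), (578, 210, 81), (586, 211, 89), (600, 212, 78), (620, 212, 54)]
226 [(504, 199, 1), (515, 201, 5), (526, 202, 6), (538, 204, 5), (550, 205, 5), (551, 210, 60), (560, 211, 67), (568, 213, 75), (577, 214, 82), (585, 216, 89), (598, 217, 81), (619, 217, 55)]
247 [(500, 226, -1), (499, 229, 140), (506, 230, 148), (514, 231, 148), (523, 232, 143), (534, 233, 129), (545, 235, 118), (560, 236, 94), (574, 238, 80), (583, 239, 86), (594, 240, 85), (612, 243, 63)]
270 [(496, 256, 0), (507, 257, 6), (518, 259, 7), (530, 261, 6), (542, 263, 5), (553, 264, 6), (554, 262, 62), (562, 263, 70), (571, 264, 78), (580, 265, 84), (588, 266, 90), (606, 270, 69)]
```

```bash
python3 -m handwheel '{"deltas": [[0.3,0,0,0,0.68],[0.3,0.266,-0.175,0.8,0],[0.3,0,0,0.9,0],[0.3,0,0,0.9,0],[0.3,0,0,0.9,0],[0.3,0,0,0.8,0],[0.3,0,0,0.5,0],[0.3,0,0,0.4,0],[0.3,0,0,0,0],[0.3,0,0,0,0],[-1,0,0,0,0],[-1,0,0,0,0],[-1,0,0,0,0],[-1,0,0,0,0],[-1,0,0,0,0],[-1,0,0,0,0]]}' 40
```

```text
clock: 15.42
tcp_pos: [0.5295, 0.232, 0.1756]
orientation: [0.001, -0.011, 1.0, 0.0]
wrist_force: [-1.2, -1.0, 6.4]
finger_gap: 0.027
grip_force: 39.5
```

```bash
python3 -m handwheel '{"deltas": [[-1,0.064,0,-0.077,0],[-1,0.128,0,-0.154,0],[-1,0.192,0,-0.23,0],[-1,0.256,0,-0.307,0],[-1,0.256,0,-0.307,0],[-1,0.256,0,-0.307,0],[-1,0.256,0,-0.307,0],[-1,0.256,0,-0.307,0],[-1,0.256,0,-0.307,0],[-1,0,0,0,0],[-1,0,0,0,0]]}' 40
python3 - <<'E'
from h import *
im=[]
for n,(a,b) in (('scene',(230,90)),('side',(130,210))):
    c=cam(n);np.savez('pics/%s6.npz'%n,frame=c['frame'],P=c['P']);im.append(c['frame'][b:b+160,a:a+160])
cv2.imwrite('pics/dr.png',cv2.resize(np.hstack(im)[:,:,::-1],(800,400),interpolation=cv2.INTER_CUBIC))
print(status.get_state()['wrist_force'])
E
```

```text
clock: 16.8
tcp_pos: [0.4525, 0.2303, 0.2667]
orientation: [0.0, -0.011, 1.0, -0.0]
wrist_force: [-0.6, -0.6, -1.6]
finger_gap: 0.0269
grip_force: 39.7
[ 1.02021555 -0.43689723 -1.31503161]
```

View pics/dr.png

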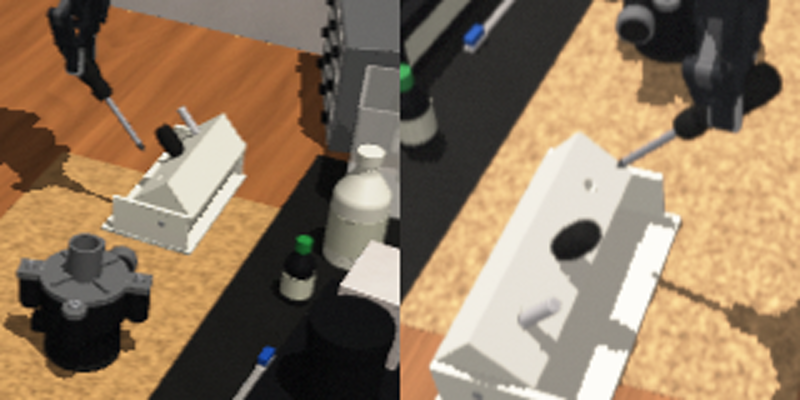

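```bash
python3 -m handwheel '{"deltas": [[-1,0,-0.6,-0.3,0],[-1,0,-0.85,-0.3,0],[-1,0,-0.85,-0.3,0],[-1,0,-0.85,-0.3,0],[-1,0,-0.85,-0.3,0],[-1,0,0,0,-1],[-1,0,0,0,-1],[-1,0,0,0,-1],[-1,0,0,0,-1],[-1,0,0,0,-1],[-1,0,0,0,-1],[-1,0,0,0,-1],[-1,0,0,0,-1],[-1,0,0,0,-1],[-1,0,-0.9,0,0],[-1,0,-0.95,0,0],[-1,0,-0.9,0,0],[-1,0,0,0,0],[-1,0,0,0,0]]}' 40
cat > tilt.py <<'E'
from h import *
import sys
s=status.get_state();t=s['tcp_pos'];print('tcp',t,s['joint_pos'][5])
g=t-[0,0,.054]
for n in ('scene','side'):
    c=cam(n);P=c['P'];F=c['frame'].astype(int);np.savez('pics/t_%s.npz'%n,frame=c['frame'],P=P)
    # points below the fingertips near the tool axis = lower handle + shaft
    Q=P.reshape(-1,3);m=(np.hypot(Q[:,0]-g[0],Q[:,1]-g[1])<.14)&(Q[:,2]<g[2]-.026)&(Q[:,2]>float(sys.argv[1]))
    if len(sys.argv)>2: m&=(abs(Q[:,0]-g[0])<.03)&(Q[:,1]<float(sys.argv[2]))&(Q[:,1]>g[1]-.03)
    d=Q[m]
    if len(d)<6: print(n,'few',len(d));continue
    v=[]
    c0=d.mean(0);w=np.linalg.svd(d-c0)[2][0];w*=np.sign(w[2]);lo=d[np.argmin(d[:,2])]
    print(n,len(d),'lean',np.degrees(np.arccos(w[2])).round(1),'dir',w.round(3),'lowest',lo.round(4),'reach',np.linalg.norm(lo-g).round(4),'x',d[:,0].min().round(3),d[:,0].max().round(3))
E
python3 tilt.py 0.13
```

```text
clock: 19.27
tcp_pos: [0.5654, 0.0727, 0.3259]
orientation: [0.001, 0.715, -0.699, -0.001]
wrist_force: [-0.7, -0.1, 0.1]
finger_gap: 0.0265
grip_force: 39.9
tcp [0.56544138 0.0726721  0.32586312] -1.6056907608592879
scene 183 lean 62.8 dir [-0.152  0.877  0.457] lowest [ 0.5778 -0.0124  0.13  ] reach 0.1659 x 0.56 0.609
side 409 lean 62.7 dir [-0.155  0.875  0.458] lowest [ 0.5943 -0.0046  0.1302] reach 0.1639 x 0.555 0.607
```

```bash
python3 tilt.py 0.12 0.25
```

```text
tcp [0.56504733 0.07277991 0.32663226] -1.6057316032964486
scene 55 lean 46.2 dir [ 0.068 -0.719  0.692] lowest [0.561  0.1612 0.1631] reach 0.1409 x 0.561 0.575
side 278 lean 38.4 dir [-0.025 -0.62   0.784] lowest [0.5666 0.1617 0.1661] reach 0.1387 x 0.555 0.575
```

```bash
python3 -m handwheel '{"deltas": [[-1,0,0,0.6,0],[-1,0,0,0.8,0],[-1,0,0,0.8,0],[-1,-0.2,0,0.6,0],[-1,-0.25,0,0.25,0],[-1,-0.15,0,0,0],[-1,-0.1,0,0,0],[-1,-0.1,0,-0.06,0],[-1,-0.1,0,-0.06,0],[-1,-0.1,0,-0.05,0],[-1,-0.1,0,-0.05,0],[-1,-0.1,0,-0.05,0],[-1,0,0,0,0],[-1,0,0,0,0]]}' 20
python3 tilt.py 0.02 0.25
```

```text
clock: 21.22
tcp_pos: [0.5648, 0.1209, 0.2155]
orientation: [-0.0, 0.715, -0.699, -0.0]
wrist_force: [0.3, -3.4, 0.4]
finger_gap: 0.0269
grip_force: 39.1
tcp [0.56480971 0.12089593 0.21548794] -1.5213089956176327
scene 436 lean 39.7 dir [ 0.063 -0.636  0.769] lowest [0.5467 0.1942 0.02  ] reach 0.1603 x 0.535 0.595
side 984 lean 59.8 dir [ 0.001 -0.864  0.503] lowest [0.5366 0.1953 0.0203] reach 0.1621 x 0.535 0.595
```

```bash
python3 -m handwheel '{"deltas": [[-1,-0.15,0,-0.08,0],[-1,-0.15,0,-0.07,0],[-1,-0.15,0,-0.06,0],[-1,-0.15,0,-0.05,0],[-1,-0.15,0,-0.05,0],[-1,-0.15,0,-0.04,0],[-1,-0.15,0,-0.03,0],[-1,-0.15,0,-0.02,0],[-1,-0.15,0,-0.02,0],[-1,-0.15,0,-0.01,0],[-1,0,0,0,0],[-1,0,0,0,0]]}' 20
python3 - <<'E'
from h import *
im=[]
for n,(a,b) in (('scene',(210,70)),('side',(120,150))):
    c=cam(n);np.savez('pics/%s7.npz'%n,frame=c['frame'],P=c['P']);im.append(c['frame'][b:b+180,a:a+180])
cv2.imwrite('pics/piv.png',cv2.resize(np.hstack(im)[:,:,::-1],(800,400),interpolation=cv2.INTER_CUBIC))
E
```

```text
clock: 22.82
tcp_pos: [0.5636, 0.1809, 0.2328]
orientation: [-0.0, 0.715, -0.699, -0.0]
wrist_force: [0.5, -1.3, -0.4]
finger_gap: 0.0266
grip_force: 36.6
```

View pics/piv.png

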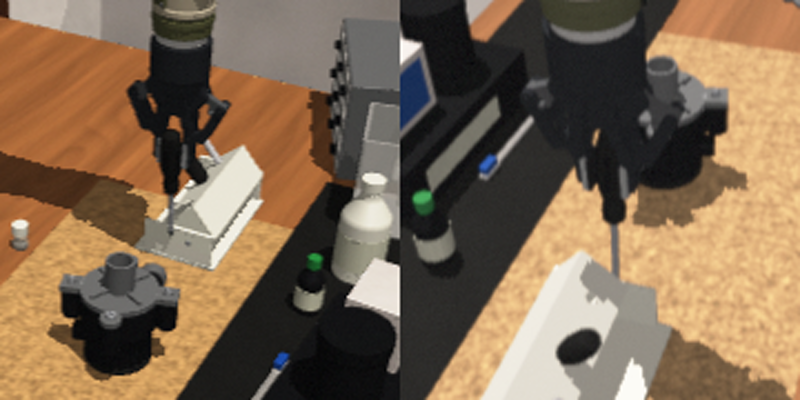

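```bash
cat > up.py <<'E'
from h import *
import sys
t=status.get_state()['tcp_pos'];g=t-[0,0,.054];lo=float(sys.argv[1])
ymax=float(sys.argv[2]) if len(sys.argv)>2 else 9
print('g',g.round(4))
for n in ('scene','side'):
    c=cam(n);Q=c['P'].reshape(-1,3)
    m=(abs(Q[:,0]-g[0])<.025)&(abs(Q[:,1]-g[1])<.035)&(Q[:,2]<g[2]-.03)&(Q[:,2]>lo)&(Q[:,1]<ymax);d=Q[m]
    print(n,len(d),'zmin',d[:,2].min().round(4) if len(d) else None)
    for h in np.arange(lo,g[2]-.03,.015):
        e=d[(d[:,2]>=h)&(d[:,2]<h+.015)]
        if len(e)>1: print('  z',e[:,2].mean().round(3),'xy',np.median(e[:,:2],0).round(4),'w',np.ptp(e[:,:2],0).round(3),len(e))
E
python3 up.py 0.04
```

```text
g [0.5635 0.1808 0.1788]
scene 241 zmin 0.0405
  z 0.049 xy [0.5669 0.1915] w [0.048 0.027] 72
  z 0.062 xy [0.5668 0.1971] w [0.043 0.034] 55
  z 0.077 xy [0.5735 0.197 ] w [0.025 0.034] 38
  z 0.09 xy [0.5665 0.1839] w [0.026 0.033] 17
  z 0.108 xy [0.5647 0.1767] w [0.006 0.008] 7
  z 0.124 xy [0.5657 0.1702] w [0.018 0.012] 19
  z 0.137 xy [0.5665 0.1676] w [0.018 0.02 ] 29
  z 0.146 xy [0.5651 0.1664] w [0.016 0.004] 4
side 430 zmin 0.0404
  z 0.049 xy [0.5451 0.1961] w [0.023 0.01 ] 32
  z 0.062 xy [0.5572 0.2027] w [0.03 0.03] 107
  z 0.077 xy [0.5707 0.2043] w [0.023 0.033] 108
  z 0.09 xy [0.5824 0.201 ] w [0.027 0.035] 53
  z 0.108 xy [0.5643 0.1827] w [0.005 0.004] 17
  z 0.126 xy [0.5615 0.186 ] w [0.018 0.014] 28
  z 0.137 xy [0.5614 0.1839] w [0.018 0.018] 72
  z 0.147 xy [0.5614 0.1836] w [0.017 0.008] 13
```

```bash
python3 -m handwheel '{"deltas": [[-1,-0.1,0,0,0],[-1,-0.11,0,0,0],[-1,0,0,0,0],[-1,0,0,0,0],[-1,0.3,0,-0.3,0],[-1,0.6,0,-0.8,0],[-1,0.6,0,-0.8,0],[-1,0.6,0,-0.8,0],[-1,0.3,0,-0.3,0],[-1,0,0,0,0],[-1,0,0,0,0]]}' 40
python3 up.py 0.14
```

```text
clock: 24.4
tcp_pos: [0.5649, 0.0936, 0.3514]
orientation: [0.001, 0.715, -0.699, -0.001]
wrist_force: [0.2, -0.7, -0.9]
finger_gap: 0.0264
grip_force: 39.4
g [0.5649 0.0936 0.2974]
scene 114 zmin 0.1594
  z 0.164 xy [0.5638 0.0919] w [0.004 0.006] 5
  z 0.177 xy [0.5656 0.0902] w [0.005 0.004] 9
  z 0.192 xy [0.5654 0.0894] w [0.004 0.008] 10
  z 0.208 xy [0.5644 0.0881] w [0.004 0.004] 10
  z 0.222 xy [0.5648 0.0873] w [0.003 0.007] 7
  z 0.239 xy [0.5673 0.0811] w [0.013 0.012] 16
  z 0.253 xy [0.5674 0.0788] w [0.021 0.014] 45
  z 0.264 xy [0.5705 0.0778] w [0.015 0.009] 12
side 235 zmin 0.1604
  z 0.166 xy [0.5649 0.0956] w [0.006 0.005] 13
  z 0.178 xy [0.5655 0.0955] w [0.007 0.005] 23
  z 0.193 xy [0.565  0.0938] w [0.006 0.007] 26
  z 0.207 xy [0.5656 0.0929] w [0.006 0.007] 19
  z 0.223 xy [0.5653 0.0922] w [0.005 0.008] 21
  z 0.24 xy [0.5649 0.0941] w [0.018 0.015] 26
  z 0.253 xy [0.5622 0.0949] w [0.023 0.018] 79
  z 0.263 xy [0.5638 0.0933] w [0.017 0.01 ] 28
```

```bash
python3 -m handwheel '{"deltas": [[-1,-0.3,0,0.4,0],[-1,-0.4,0,0.9,0],[-1,-0.5,0,0.9,0],[-1,-0.5,0,0.8,0],[-1,-0.4,0,0,0],[-1,-0.2,0,0,0],[-1,-0.15,0,0,0],[-1,-0.1,0,0,0],[-1,-0.1,0,0,0],[-1,0,0,0,0],[-1,0,0,0,0],[-1,0.3,0,-0.3,0],[-1,0.6,0,-0.8,0],[-1,0.6,0,-0.8,0],[-1,0.6,0,-0.8,0],[-1,0.4,0,-0.3,0],[-1,0,0,0,0],[-1,0,0,0,0]]}' 30
python3 up.py 0.14
```

```text
clock: 26.75
tcp_pos: [0.5648, 0.0995, 0.3514]
orientation: [0.001, 0.715, -0.699, -0.001]
wrist_force: [-0.7, 0.4, -0.4]
finger_gap: 0.0267
grip_force: 30.0
g [0.5648 0.0995 0.2974]
scene 127 zmin 0.1596
  z 0.165 xy [0.5639 0.0895] w [0.005 0.007] 7
  z 0.178 xy [0.5645 0.0891] w [0.007 0.008] 14
  z 0.192 xy [0.5649 0.0882] w [0.006 0.007] 13
  z 0.209 xy [0.5653 0.0864] w [0.005 0.004] 10
  z 0.224 xy [0.5647 0.086 ] w [0.004 0.003] 10
  z 0.24 xy [0.5672 0.0826] w [0.02  0.011] 18
  z 0.253 xy [0.5684 0.0802] w [0.02  0.018] 42
  z 0.264 xy [0.567  0.0796] w [0.015 0.009] 13
side 218 zmin 0.1612
  z 0.166 xy [0.5653 0.0929] w [0.005 0.002] 8
  z 0.177 xy [0.5647 0.0928] w [0.006 0.005] 16
  z 0.192 xy [0.5652 0.0923] w [0.007 0.005] 22
  z 0.207 xy [0.5644 0.092 ] w [0.006 0.007] 23
  z 0.222 xy [0.5652 0.092 ] w [0.005 0.005] 19
  z 0.239 xy [0.5638 0.0951] w [0.017 0.011] 24
  z 0.253 xy [0.5625 0.0968] w [0.021 0.017] 76
  z 0.264 xy [0.5629 0.097 ] w [0.018 0.013] 30
```

```bash
python3 -m handwheel '{"deltas": [[-1,0.15,-0.03,0,0],[-1,0.3,-0.05,0,0],[-1,0.4,-0.06,0,0],[-1,0.35,-0.05,0.1,0],[-1,0.2,-0.02,0.2,0],[-1,0.07,-0.01,0.2,0],[-1,0,0,0.2,0],[-1,0,0,0.15,0],[-1,0,0,0.05,0],[-1,0,0,0,0],[-1,0,0,0,0]]}' 40
cat > fin.py <<'E'
from h import *
t=status.get_state()['tcp_pos'];print(t)
for n in ('scene','side','wrist'):
    c=cam(n);P=c['P'];Q=P.reshape(-1,3)
    r=np.hypot(Q[:,0]-.5747,Q[:,1]-.0327)
    s=Q[(r<.012)&(Q[:,2]>.1045)&(Q[:,2]<.1125)];d=Q[(r<.02)&(Q[:,2]>.1135)&(Q[:,2]<.2)]
    print(n,'screw',np.median(s,0).round(4) if len(s) else 0,len(s),'| shaft low',d[d[:,2]<d[:,2].min()+.01].mean(0).round(4) if len(d) else 0,'zmin',d[:,2].min().round(4) if len(d) else 0,len(d))
    for h in (.12,.135,.15,.165,.18):
        e=d[abs(d[:,2]-h)<.0075]
        if len(e)>2:print('   ',h,np.median(e[:,:2],0).round(4))
E
python3 fin.py
```

```text
clock: 28.22
tcp_pos: [0.5755, 0.0407, 0.3172]
orientation: [-0.0, 0.715, -0.699, 0.0]
wrist_force: [-0.2, 0.0, -1.2]
finger_gap: 0.0264
grip_force: 39.0
[0.57554011 0.04074712 0.31715009]
scene screw 0 0 | shaft low [0.576  0.0287 0.1334] zmin 0.1296 59
    0.135 [0.5758 0.0295]
    0.15 [0.576  0.0285]
    0.165 [0.5763 0.0291]
    0.18 [0.5763 0.0282]
side screw [0.5755 0.035  0.1075] 17 | shaft low [0.5773 0.0335 0.1327] zmin 0.1272 83
    0.135 [0.5772 0.0337]
    0.15 [0.5768 0.034 ]
    0.165 [0.5762 0.0334]
    0.18 [0.5762 0.0327]
wrist screw [0.5731 0.032  0.1075] 120 | shaft low [0.5753 0.0296 0.1362] zmin 0.1312 122
    0.135 [0.5749 0.0293]
    0.15 [0.5749 0.029 ]
    0.165 [0.5756 0.0285]
    0.18 [0.575 0.028]
```

```bash
python3 -m handwheel '{"deltas": [[-1,-0.03,0.03,0.08,0],[-1,-0.02,0.02,0.07,0],[-1,0,0,0.025,0],[-1,0,0,0,0],[-1,0,0,0,0],[-1,0,0,0,0],[-1,0,0,0,0]]}' 40
python3 fin.py; python3 up.py 0.114
python3 - <<'E'
from h import *
c=cam('wrist');P=c['P'].reshape(-1,3);t=np.array([.5912,-.0228]);r=np.hypot(*(P[:,:2]-t).T)
Q=P[(r>.022)&(r<.047)&(P[:,2]>.096)&(P[:,2]<.108)];A=np.c_[Q[:,:2]-t,np.ones(len(Q))];print('cover',np.linalg.lstsq(A,Q[:,2],rcond=None)[0],len(Q))
s=status.get_state();print(s['tcp_pos'],abs(s['qvel']).max())
E
```

```text
clock: 29.25
tcp_pos: [0.5734, 0.0425, 0.3099]
orientation: [-0.0, 0.715, -0.699, 0.0]
wrist_force: [0.4, 0.1, -1.3]
finger_gap: 0.0267
grip_force: 39.0
[0.57339536 0.04251951 0.30988884]
scene screw 0 0 | shaft low [0.5735 0.0312 0.1267] zmin 0.1222 59
    0.12 [0.5743 0.031 ]
    0.135 [0.5741 0.03  ]
    0.15 [0.5733 0.0306]
    0.165 [0.5742 0.0283]
    0.18 [0.5734 0.0297]
side screw [0.5762 0.0353 0.1075] 18 | shaft low [0.5745 0.036  0.1265] zmin 0.1212 92
    0.12 [0.5744 0.0364]
    0.135 [0.5745 0.0354]
    0.15 [0.5742 0.0353]
    0.165 [0.5737 0.0349]
    0.18 [0.5738 0.034 ]
wrist screw [0.5742 0.0322 0.1075] 132 | shaft low [0.5727 0.0313 0.1298] zmin 0.1243 124
    0.12 [0.5726 0.0312]
    0.135 [0.5727 0.031 ]
    0.15 [0.5727 0.0306]
    0.165 [0.5728 0.0302]
g [0.5734 0.0426 0.2558]
scene 125 zmin 0.1192
  z 0.125 xy [0.5732 0.0316] w [0.007 0.009] 8
  z 0.138 xy [0.5732 0.0309] w [0.007 0.005] 13
  z 0.152 xy [0.5735 0.0308] w [0.009 0.007] 14
  z 0.166 xy [0.5742 0.0305] w [0.004 0.01 ] 9
  z 0.182 xy [0.5749 0.0277] w [0.003 0.006] 9
  z 0.199 xy [0.5765 0.0255] w [0.017 0.013] 16
  z 0.212 xy [0.5764 0.0235] w [0.021 0.016] 43
  z 0.222 xy [0.5776 0.0225] w [0.013 0.011] 13
side 190 zmin 0.1213
  z 0.125 xy [0.5745 0.0352] w [0.005 0.003] 8
  z 0.137 xy [0.5747 0.0354] w [0.005 0.006] 17
  z 0.153 xy [0.5737 0.0355] w [0.005 0.005] 15
  z 0.167 xy [0.5738 0.0344] w [0.007 0.006] 19
  z 0.182 xy [0.5744 0.0342] w [0.008 0.009] 21
  z 0.199 xy [0.5725 0.0381] w [0.017 0.014] 24
  z 0.212 xy [0.5716 0.0394] w [0.022 0.018] 66
  z 0.223 xy [0.5717 0.0398] w [0.019 0.01 ] 20
cover [-0.00065508  0.00129268  0.10271378] 9025
[0.57336652 0.04254921 0.3098124 ] 0.0021575031876272257
```

```bash
python3 -c "
from workcell import hand_in; print(hand_in())"
```

```text
the job is handed in; nothing more can be done
None
```

The job is handed in at about 29 s of the 56 s: the cover lies flush on its pins and released, and the long screwdriver is held upright to within about 2°, its tip about 1 cm above the +y screw and touching nothing; I turned it upright by pressing its shaft lightly (3.4 N at the one reading taken mid-push) against the fixed stand's side.

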